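Weight the glued panel and restock the till

ROBOT

A 6-joint arm with a two-finger parallel gripper is mounted at the origin on the work surface. World frame = base frame: x ahead of the robot, y to its left, z up, the work surface at z = 0. Lengths are in m, angles in rad, forces in N, time in s.
With the tool pointing down it reaches from about 0.25 to 0.725 m from the base axis. Payload 4 kg.
Tool frame: the origin (TCP) lies on the centre line of the jaws, within the pads' length; the fingertips stand 11 mm ahead of it and the grasp point (between the pads) lies 8 mm behind it; z points along the fingers, y is the direction in which the jaws open and shut (so a half turn about z gives the same grasp; the last joint's range is limited). The gripper opens to 85 mm and grips with 20 to 120 N. Pads are 22 mm wide; open, the fingers measure 114 mm over their backs; the gripper's body (76 mm by 85 mm) begins 54 mm behind the grasp point. The pads swing forward as they close: fully open they stand 13 mm farther back than shut.
Start: joints at [-1.178, 0.241, 0.005, 1.335, 0, 1.571], TCP at [0.191, -0.462, 0.242] pointing down, gripper open.
Joint ranges: [-2.72, 2.72], [-1.05, 1.87], [-1.09, 1.28], [-1.99, 2.15], [-1.42, 1.44], [-3.14, 3.14]. Speed limits (rad/s): [2.79, 2.79, 3.14, 3.14, 3.14, 3.14].

INTERFACE

Orientations are given as a unit quaternion [x, y, z, w].
In Python, from workcell import move_pose, line_to, movej, command_gripper, hold, solve_ik, get_image, camera_model, MotionError, hand_in, read_time_s, read_joint_pos, read_qvel, read_tau, read_tcp_pos, read_tcp_rot, read_wrist_force, read_moment, read_finger_gap gives the robot as it stands. The module is installed in compiled form; this text tells all that it offers. Calls block until the motion is done:
- move_pose(position, orientation): joint-space move of the TCP to a pose.
- line_to(position, feed=0.15, attitude=None): straight line of the TCP; attitude=None keeps the orientation; feed is the mean speed in m/s.
- movej(angles): joint-space move.
- command_gripper(opening, grip_force=None): opening from 0.0 (shut) to 1.0 (fully open); grip_force is the grip in N (None keeps the last); returns when the fingers have stopped.
- hold(seconds).
- solve_ik(position, orientation): joint angles nearest the present ones, or None.
- get_image(name): name is "scene" or "top" or "wrist"; returns (picture, depth): 400x640x3 uint8, blue, green, red; 400x640 float32, m along the optical axis (not along the pixel's ray), 0 where there is no reading.
- camera_model(name): a dict with "fov_y" (degrees; the focal length in pixels is half the picture's height over the tangent of half this angle, whatever the lens; pixels are square), "cx", "cy" (the principal point, pixels), "origin" and "rotation" of the camera in the world. Camera axes: x right, y up, looking along -z (the intrinsics and any distortion apply to the point x, -y, -z); pixel columns grow to the right and rows downward; lengths in m; the calibration is good to about 2 mm. A picture is of the moment at which its call begins: read the wrist's pose just before it. camera_model takes no time and is no camera call; for the wrist camera it gives the pose at the moment of the call.
A pose or a line that the arm cannot do raises MotionError and nothing moves.
- hand_in(): hands the job in, once; it reports no verdict.
Readings, each from a call of its own:
- read_time_s(): time.
- read_joint_pos(): joint angles.
- read_qvel(): joint speeds.
- read_tau(): joint torques, N m.
- read_tcp_pos(): TCP position.
- read_tcp_rot(): TCP orientation.
- read_wrist_force(): force on the tool from outside, world axes, zero at the start.
- read_moment(): the same for the moment, N m.
- read_finger_gap(): opening from 0.0 (shut) to 1.0 (fully open).
Only numpy, scipy, OpenCV 4.12 (cv2) and the standard library are available. Lean on these libraries where they do the work, as an engineer would, in place of code of your own. Each camera call takes 0.05 s, during which the arm holds its last target. There are 200 camera calls.

TASK

The panel in the gluing jig must be pressed while it dries. First clear the tall can and the short jar from the front of the till to the cork mat, both standing on it at the same time; then put the steel weight from the back of the till on the wooden pressing block, which must by then be lying on the middle of the panel, each centred and lengthwise in line with the panel. Last, stand the can and the jar back in the till, each where it stood at the start, without ever tipping them over.

Things in the scene. Friction and masses are not known exactly. Their poses are not given: they have to be found in the camera images.
- till: Fixed wooden tray; z up. About its origin (underside) it spans x -80 to 90, y -86 to 86 mm. Inner floor 8 mm above the bench, lips 20, back wall 36. Front row: can and jar side by side near x -36, y +-37, either way round. Behind: weight near x 22, y 0 in a pocket (x -2 to 82, y +-42) between cheeks 36 mm high; there fingers fit only closing along x, once can and jar are gone.
- tall_can: Loose aluminium can with a paper band, 62 mm diameter, 90 mm high, 0.3 kg. Origin: centre of its underside, z up. In the till's front row, 12 mm beside the jar and 6 mm in front of the 28 mm high weight: grip it along the till's x, fingertips over 30 mm above the till's floor.
- short_jar: Loose squat metal jar with a black lid, 62 mm diameter, 70 mm high, 0.22 kg. Origin: centre of its underside, z up. Beside the tall can in the till's front row; grip it in the same way.
- weight: Loose dark steel block 42 (x) x 70 (y) x 28 mm high, about 0.62 kg. Origin at the centre of its underside, z up; y is its long direction. Lies flat at the back of the till, long side along the till's y.
- pressing_block: Loose dark wooden block 60 (x) x 90 (y) x 20 mm high with two thin light lines across its top, about 0.09 kg. Origin at the centre of its underside, z up; y is its long direction. Lies flat on the bench in front of the till.
- jig: Fixed gluing jig: plywood base 130 (x) x 160 (y) x 12 mm; in its middle a light wood panel 95 (x) x 124 (y) x 12 mm between low dowel pins (21 mm above the bench). Origin: centre of the underside; the panel's middle is straight above it, the panel's top 24 mm above the bench. y: the panel's long direction.
- mat: Fixed cork mat 180 (x) x 130 (y) x 4 mm thick, the side area; origin at the centre of its underside. Jig and mat are to the left and right of the till, either way round.

How it is judged:
By the outcome, as a careful person would: the job done as asked, in the order asked, and still so for the second after the job is handed in, with the robot touching nothing.
It also fails if it takes over 136 s, if anything falls off the work surface, if the arm or the gripper's body presses on something with over 40 N, if the wrist force passes 120 N, or if a joint passes its speed limit or range.

## Working session

There is one attempt and no reset: what is moved stays moved. The work goes in short steps, each a Python script; the robot and the scene stay as the last script left them, time stands still between calls to the robot, and variables do not carry over. Pictures are saved under pics/ and viewed, about 12 in all and at most 16, crops included, and the job is handed in when it is done.

```bash
mkdir -p pics; ls; python3 - <<'E'
from workcell import *
import cv2,numpy as np
for n in ("top","scene"):
    p,d=get_image(n); cv2.imwrite(f"pics/{n}0.png",p); np.save(f"pics/{n}0.npy",d)
    m=camera_model(n); print(n,m); print((d>0).mean(), d[d>0].min(), d.max())
print(read_time_s(), read_tcp_rot(), read_tcp_pos(), read_finger_gap(), read_wrist_force())
E
```

```text
pics
top {'fov_y': 46.71951915364538, 'cx': 319.7222136187135, 'cy': 201.43473275282284, 'origin': array([ 0.4506845 , -0.00858247,  1.08834708]), 'rotation': array([-0.02582688,  0.02105363,  0.71099519, -0.70240698])}
0.99608203125 0.6368555 1.9198536
scene {'fov_y': 43.57422250027342, 'cx': 323.03847625105766, 'cy': 197.73326393411608, 'origin': array([ 1.33023112, -0.45216099,  0.69018533]), 'rotation': array([0.39545416, 0.23431967, 0.43581981, 0.7738032 ])}
0.99490625 0.544842 3.999889
0.1 [ 9.80777886e-01  1.95125353e-01 -1.62968003e-04 -8.99147672e-04] [ 0.19119092 -0.46142342  0.24151934] 1.0035461757239845 [-0.57527796  0.66154509 -0.16873457]
```

View pics/top0.png

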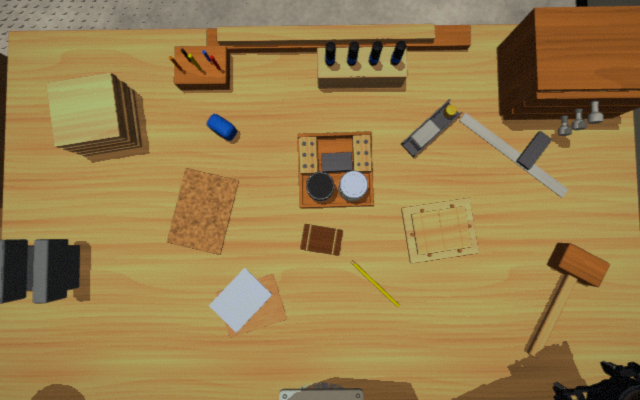

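View pics/scene0.png

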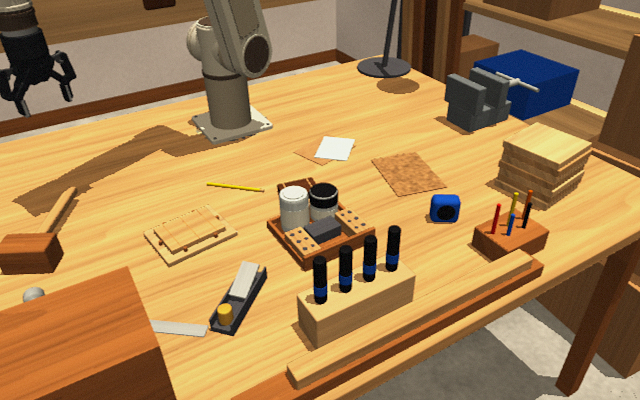

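The top view shows the mat at about (203,211), so to the +y side. The jig is at (440,230), the till at (336,170), the jar (black lid) at (320,186), the can at (354,185), the weight at (337,162) and the block at (321,240). The scene view agrees. Next I'll measure them.

```bash
cat > h.py <<'E'
from workcell import *
import cv2,numpy as np
from scipy.spatial.transform import Rotation as R
def rays(m,uv):
    f=200/np.tan(np.radians(m["fov_y"])/2); uv=np.atleast_2d(uv).astype(float)
    d=np.c_[(uv[:,0]-m["cx"])/f,-(uv[:,1]-m["cy"])/f,-np.ones(len(uv))]
    return R.from_quat(m["rotation"]).apply(d)
def plane(m,uv,z):
    d=rays(m,uv); o=np.array(m["origin"]); return o+d*((z-o[2])/d[:,2])[:,None]
def cloud(m,d):
    v,u=np.mgrid[:400,:640]; return (np.array(m["origin"])+rays(m,np.c_[u.ravel(),v.ravel()])*d.reshape(-1,1)).reshape(400,640,3)
def rect(pts):
    "min-area rect of world xy points: centre, sizes(long,short) mm, yaw deg of the LONG direction relative to world y"
    (c,s,a)=cv2.minAreaRect((pts[:,:2]*1000).astype(np.float32))
    b=cv2.boxPoints((c,s,a)); e=[b[1]-b[0],b[2]-b[1]]; e=max(e,key=np.linalg.norm)
    yaw=np.degrees(np.arctan2(-e[0],e[1])); yaw=(yaw+90)%180-90
    return np.round(c,1),np.round(sorted(s)[::-1],1),round(yaw,1)
E
python3 - <<'E'
from h import *
m=camera_model("top"); p=cv2.imread("pics/top0.png"); d=np.load("pics/top0.npy")
P=cloud(m,d); z=P[...,2]*1000
for (u,v) in [(270,240),(320,186),(354,185),(337,162),(321,240),(440,228),(203,211),(308,150),(450,300)]:
    print((u,v), np.round(P[v,u]*1000,1), p[v,u])
vis=np.clip((z+10)*2.2,0,255).astype(np.uint8)
c=cv2.resize(p[110:290,155:490],None,fx=2.35,fy=2.35,interpolation=cv2.INTER_CUBIC)
cv2.imwrite("pics/c1.png",c)
c=cv2.resize(vis[110:290,155:490],None,fx=2.35,fy=2.35,interpolation=cv2.INTER_NEAREST)
cv2.imwrite("pics/c2.png",c)
E
```

```text
(270, 240) [433.9 115.8   1.2] [ 83 150 179]
(320, 186) [551.6  -3.2  79.3] [42 41 39]
(354, 185) [550.8 -76.2  99.2] [200 186 173]
(337, 162) [610.1 -42.4  39.2] [86 84 86]
(321, 240) [432.8  -3.7  19.7] [24 52 93]
(440, 228) [ 457.  -275.4   28.6] [ 78 137 180]
(203, 211) [503.7 273.2   1.6] [ 61 116 164]
(308, 150) [639.1  23.6  36.7] [ 80 142 180]
(450, 300) [ 290.2 -301.1   -0.8] [ 85 153 174]
```

View pics/c1.png

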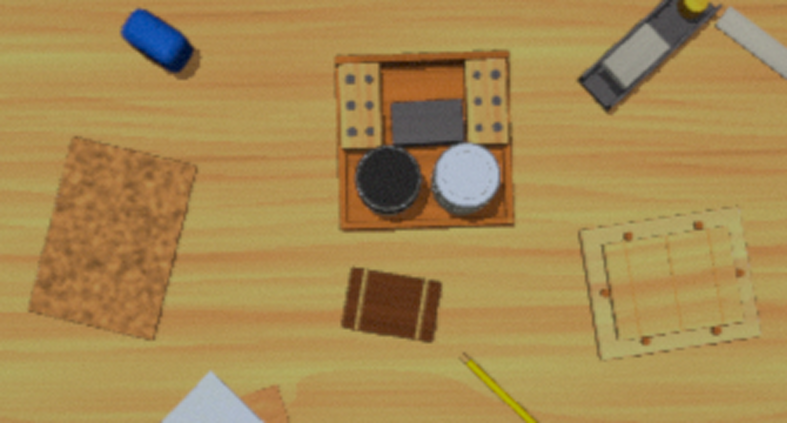

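View pics/c2.png

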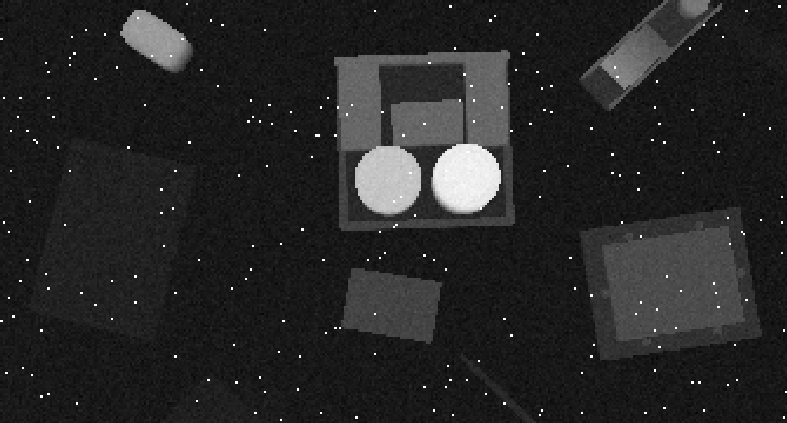

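The depth picture separates everything cleanly by height, so I'll segment with height bands.

```bash
cat >> h.py <<'E'
def comp(m,P,lo,hi,seed,col=None):
    z=cv2.medianBlur(P[...,2].astype(np.float32)*1000,5)
    k=((z>lo)&(z<hi)).astype(np.uint8)
    if col is not None: k&=col.astype(np.uint8)
    k=cv2.morphologyEx(k,cv2.MORPH_OPEN,np.ones((3,3),np.uint8))
    n,l=cv2.connectedComponents(k,connectivity=4)
    u,v=seed; assert l[v,u]>0,(seed,z[v,u])
    return l==l[v,u]
def contour_pts(m,k,zp):
    c=max(cv2.findContours(k.astype(np.uint8),cv2.RETR_EXTERNAL,cv2.CHAIN_APPROX_NONE)[0],key=cv2.contourArea)
    return plane(m,c[:,0,:],zp), c
def cen(m,k,zp):
    M=cv2.moments(k.astype(np.uint8),True); return np.round(plane(m,[M["m10"]/M["m00"],M["m01"]/M["m00"]],zp)[0]*1000,1)
E
python3 - <<'E'
from h import *
m=camera_model("top"); p=cv2.imread("pics/top0.png"); d=np.load("pics/top0.npy")
P=cloud(m,d); hsv=cv2.cvtColor(p,cv2.COLOR_BGR2HSV)
print(hsv[211,203],hsv[240,270],hsv[162,337],hsv[170,303])
for n,lo,hi,seed,zp in [("can",88,115,(354,185),.098),("jar",68,88,(320,186),.078),("block",11,30,(321,240),.020),("panel",18,40,(440,228),.024),("jigbase",6,40,(440,228),.012)]:
    k=comp(m,P,lo,hi,seed); c,_=contour_pts(m,k,zp)
    print(n,cen(m,k,zp),rect(c), np.round(np.median(P[k][:,2])*1000,1), "circ",cv2.minEnclosingCircle((c[:,:2]*1000).astype(np.float32)))
k=comp(m,P,25,60,(337,162),hsv[...,1]<90); c,_=contour_pts(m,k,.036); print("weight",cen(m,k,.036),rect(c))
k=comp(m,P,-6,15,(203,211),(hsv[...,1]>145)); c,_=contour_pts(m,k,.004); print("mat",cen(m,k,.004),rect(c),k.sum())
k=comp(m,P,10,60,(308,150)); c,_=contour_pts(m,k,.028); print("till@28",cen(m,k,.028),rect(c))
# till: corners by image; print approx poly
c2=cv2.approxPolyDP(cv2.convexHull(_),4,True)[:,0]; print(c2.tolist())
for z in (.020,.036): print(z,np.round(plane(m,c2,z)*1000,1).tolist())
E
```

```text
[ 16 160 164] [ 21 137 179] [150   6  86] [ 23 126 178]
can [552.2 -74.3  98. ] (array([552.1, -74.2]), array([60.1, 58.3]), np.float32(-0.7)) 97.6 circ ((552.053466796875, -74.18630981445312), 30.55256462097168)
jar [552.7  -2.2  78. ] (array([552.9,  -2.1]), array([59.4, 59.2]), np.float32(89.3)) 79.3 circ ((552.828125, -2.1152937412261963), 31.392255783081055)
block [434.7  -3.5  20. ] (array([434.8,  -3.4]), array([89.7, 59.6]), np.float32(-10.1)) 20.8 circ ((433.9618225097656, -3.7127482891082764), 49.95573806762695)
panel [ 452.1 -278.3   24. ] (array([ 452.8, -278.7]), array([131.2, 101.1]), np.float32(8.4)) 24.5 circ ((452.0687255859375, -278.2018127441406), 74.21949768066406)
jigbase [ 452.1 -278.3   12. ] (array([ 452.4, -278. ]), array([161.1, 130. ]), np.float32(7.8)) 22.6 circ ((451.9797668457031, -278.2533264160156), 99.17845153808594)
weight [610.8 -41.6  36. ] (array([611.8, -41.4]), array([66.5, 43.9]), np.float32(-0.7))
mat [501.7 262.    4. ] (array([499.4, 227.3]), array([240.3, 191.1]), np.float32(-6.3)) 4785
till@28 [609.2 -39.   28. ] (array([595.5, -37.7]), array([172.5, 170.5]), np.float32(-88.9))
[[370, 132], [373, 203], [301, 207], [298, 135]]
0.02 [[682.6, -121.1, 20.0], [516.5, -124.8, 20.0], [509.3, 41.6, 20.0], [677.8, 47.1, 20.0]]
0.036 [[679.1, -119.4, 36.0], [515.5, -123.1, 36.0], [508.4, 40.9, 36.0], [674.4, 46.2, 36.0]]
```

```bash
cat >> h.py <<'E'
def quat(jaw):  # tool down, jaws opening along world angle `jaw` (deg), mod 180; pick the one nearest the present wrist
    a=np.radians(jaw+90)/2; return np.array([np.cos(a),np.sin(a),0,0])
def best(pos,jaw):
    q0=np.array(read_joint_pos()); c=[]
    for j in (jaw,jaw+180):
        s=solve_ik(pos,quat(j))
        if s is not None: c.append((abs(s[5]),j))
    return quat(min(c)[1])
def snap(n,tag):
    m=camera_model(n); p,d=get_image(n); cv2.imwrite(f"pics/{tag}.png",p); np.savez(f"pics/{tag}.npz",d=d,m=np.array(m,dtype=object)); return m,p,d
def load(tag):
    f=np.load(f"pics/{tag}.npz",allow_pickle=True); return f["m"].item(),cv2.imread(f"pics/{tag}.png"),f["d"]
E
python3 - <<'E'
from h import *
for tag,pos in (("w_jig",[.40,-.275,.32]),("w_till",[.55,-.038,.33])):
    q=best(pos,0); move_pose(pos,q); hold(.2)
    m,p,d=snap("wrist",tag); print(m,read_tcp_pos(),np.round(read_joint_pos(),2),read_time_s(),np.round(cloud(m,d)[200,320],3))
a,b=[cv2.resize(cv2.imread(f"pics/{t}.png"),(400,250)) for t in ("w_jig","w_till")]
cv2.imwrite("pics/w.png",np.hstack([a,b]))
E
```

```text
{'fov_y': 61.04716155487946, 'cx': 319.0753175786028, 'cy': 198.10407305613242, 'origin': array([ 0.4003703 , -0.19976482,  0.4516949 ]), 'rotation': array([-1.52133601e-01,  6.13416971e-04, -1.08500765e-03,  9.88359152e-01])} [ 0.39930362 -0.27580537  0.3196344 ] [-0.6   0.19  0.14  1.52 -0.    0.97] 1.4667 [ 0.401 -0.341  0.014]
{'fov_y': 61.04716155487946, 'cx': 319.0753175786028, 'cy': 198.10407305613242, 'origin': array([0.5506658 , 0.03670988, 0.46232498]), 'rotation': array([-1.52423789e-01,  8.46039862e-05, -1.14817027e-03,  9.88314557e-01])} [ 0.54970294 -0.03931554  0.33021707] [-0.07  0.33  0.35  1.59 -0.    1.5 ] 2.8 [ 0.552 -0.08   0.099]
```

View pics/w.png

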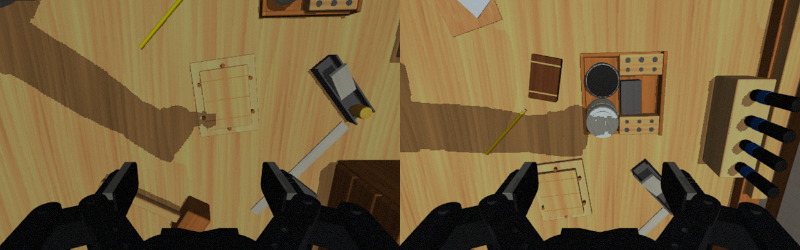

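The wrist views show the whole jig (left, about (225,95) in the half-size picture) and the whole till with the block (right). I'll run the same height-band measurements on both.

```bash
python3 - <<'E'
from h import *
def run(tag,items):
    m,p,d=load(tag); P=cloud(m,d); hsv=cv2.cvtColor(p,cv2.COLOR_BGR2HSV)
    for n,lo,hi,w,zp,col in items:
        # seed: pixel whose point is nearest the expected xy
        e=np.linalg.norm(P[...,:2]-np.array(w)/1000,axis=2)+ (abs(P[...,2]-zp)>.008); v,u=np.unravel_index(e.argmin(),e.shape)
        k=comp(m,P,lo,hi,(u,v),None if col is None else col(hsv)); c,_=contour_pts(m,k,zp)
        cc,r=cv2.minEnclosingCircle((c[:,:2]*1000).astype(np.float32))
        print(tag,n,cen(m,k,zp),rect(c),"medz",np.round(np.median(P[k][:,2])*1000,1),"circ",np.round(cc,1),round(r,1))
run("w_jig",[("panel",18,40,(452,-278),.024,None),("base",6,40,(452,-278),.012,None)])
run("w_till",[("can",88,115,(552,-74),.098,None),("jar",68,88,(552,-2),.078,None),("block",11,30,(435,-3),.020,None),
 ("weight",27,60,(611,-41),.036,lambda h:h[...,1]<90),("tillcheekL",27,60,(635,22),.036,None),("till",10,60,(635,22),.028,None)])
run("w_jig",[]) 
# mat corners in the top view
m=camera_model("top"); c=np.array([(75,137),(197,164),(155,339),(29,311)])/2.35+[155,110]
W=plane(m,c,.004); print(np.round(W*1000,1).tolist(), rect(W))
E
```

```text
w_jig panel [ 455.3 -277.9   24. ] (array([ 455.4, -280.5]), array([137.8, 107.8]), np.float32(8.4)) medz 24.8 circ [ 455.3 -281.7] 75.8
w_jig base [ 455.1 -275.8   12. ] (array([ 455.4, -281.6]), array([159.9, 129.7]), np.float32(7.9)) medz 24.0 circ [ 455.5 -281.7] 100.7
w_till can [555.9 -74.1  98. ] (array([556. , -74.9]), array([59.9, 58.7]), np.float32(-0.1)) medz 97.9 circ [555.8 -74.9] 30.5
w_till jar [555.9  -3.6  78. ] (array([556. ,  -4.2]), array([61.6, 61.5]), np.float32(-26.9)) medz 79.2 circ [555.9  -4.3] 31.2
w_till block [438.7  -4.1  20. ] (array([438.5,  -6. ]), array([90.1, 61.2]), np.float32(-10.4)) medz 20.7 circ [438.6  -5.6] 52.1
w_till weight [613.9 -41.6  36. ] (array([613.7, -42.8]), array([70.5, 41.4]), np.float32(2.9)) medz 36.7 circ [613.9 -42.4] 39.1
w_till tillcheekL [633.8 -33.4  36. ] (array([636.2, -39.4]), array([170.2,  93.2]), np.float32(1.3)) medz 36.7 circ [640.2 -39.3] 93.8
w_till till [620.8 -30.2  28. ] (array([599.7, -41.5]), array([173.5, 171.3]), np.float32(1.2)) medz 36.3 circ [600.  -41.6] 119.5
[[605.1, 311.2, 4.0], [576.2, 188.4, 4.0], [402.1, 230.2, 4.0], [431.3, 355.8, 4.0]] (array([503.8, 272.1]), array([180., 129.]), np.float32(76.5))
```

Wrist and top views differ by about 3 mm (calibration). A view with the hand turned half round should cancel the wrist camera's own offset.

```bash
cat >> h.py <<'E'
def meas(tag,items):
    m,p,d=load(tag); P=cloud(m,d); hsv=cv2.cvtColor(p,cv2.COLOR_BGR2HSV)
    for n,lo,hi,w,zp,col in items:
        e=np.linalg.norm(P[...,:2]-np.array(w)/1000,axis=2)+ (abs(P[...,2]-zp)>.008); v,u=np.unravel_index(e.argmin(),e.shape)
        k=comp(m,P,lo,hi,(u,v),None if col is None else col(hsv)); c,_=contour_pts(m,k,zp)
        cc,r=cv2.minEnclosingCircle((c[:,:2]*1000).astype(np.float32))
        print(tag,n,cen(m,k,zp),rect(c),"medz",np.round(np.median(P[k][:,2])*1000,1),"circ",np.round(cc,1),round(r,1))
E
python3 - <<'E'
from h import *
pos=[.55,-.038,.33]; q=read_tcp_rot(); 
c=[(j,solve_ik(pos,quat(j))) for j in (0,180)]; print([(j,None if s is None else np.round(s,2)) for j,s in c])
j=[j for j,s in c if s is not None and s[5]<0][0]
move_pose(pos,quat(j)); hold(.2); snap("wrist","w_till2"); print(read_time_s(),read_tcp_pos(),read_wrist_force())
meas("w_till2",[("can",88,115,(552,-74),.098,None),("jar",68,88,(552,-2),.078,None),("block",11,30,(435,-3),.020,None),
 ("weight",27,60,(611,-41),.036,lambda h:h[...,1]<90),("tillcheekL",27,60,(635,22),.036,None),("till",10,60,(635,22),.028,None)])
E
```

```text
[(0, array([-0.07,  0.33,  0.35,  1.59,  0.  ,  1.5 ])), (180, array([-0.07,  0.33,  0.35,  1.59,  0.  , -1.64]))]
5.7 [ 0.54999284 -0.03802204  0.32996251] [0.30183839 0.98285592 0.83162293]
w_till2 can [555. -78.  98.] (array([555.2, -77.2]), array([59.5, 58.3]), np.float32(-90.0)) medz 97.6 circ [555.1 -77.4] 30.2
w_till2 jar [554.9  -6.   78. ] (array([555.1,  -5. ]), array([62.4, 60.4]), np.float32(0.0)) medz 79.0 circ [555.1  -5.3] 31.9
w_till2 block [437.4  -7.9  20. ] (array([437.4,  -6.1]), array([90.5, 62.2]), np.float32(-10.4)) medz 20.4 circ [437.2  -6.5] 52.2
w_till2 weight [613.6 -44.6  36. ] (array([613.8, -43.5]), array([69.8, 42.3]), np.float32(1.8)) medz 36.4 circ [612.9 -43.7] 38.9
w_till2 tillcheekL [633.  -47.4  36. ] (array([634.9, -39.7]), array([169.3,  93.6]), np.float32(1.4)) medz 36.4 circ [639.3 -39.3] 93.7
w_till2 till [619.8 -49.6  28. ] (array([599. , -39.3]), array([172.5, 170.7]), np.float32(1.5)) medz 36.1 circ [599.  -38.6] 119.7
```

```bash
cat >> h.py <<'E'
def st(s): print(s,round(float(read_time_s()),2),"tcp",np.round(np.array(read_tcp_pos())*1000,1),"gap",round(float(read_finger_gap()),3),"F",np.round(read_wrist_force(),1))
ZT=.175
def pick(xy,jaw,z,opening,force,zt=ZT):
    x,y=np.array(xy)/1000; p=[x,y,zt]; move_pose(p,best(p,jaw)); command_gripper(opening)
    line_to([x,y,z+.02],.2); line_to([x,y,z],.06); hold(.15); st("down")
    command_gripper(0.,force); hold(.2); st("gripped"); line_to([x,y,z+.01],.06); line_to([x,y,zt],.2); hold(.1); st("lifted")
def place(xy,jaw,z,opening,zt=ZT,feed=.3):
    x,y=np.array(xy)/1000; p=[x,y,zt]; line_to(p,feed,best(p,jaw)); hold(.2)
    line_to([x,y,z+.02],.15); line_to([x,y,z],.04); hold(.2); st("placing")
    command_gripper(opening); hold(.2); st("open"); line_to([x,y,z+.03],.08); line_to([x,y,zt],.25)
CAN=(555.5,-76.1); JAR=(555.5,-4.8); TY=1.4; CM=(545.6,238.1); JM=(468.4,301.9)
WGT=(613.8,-43.1); WY=2.2; BLK=(437.9,-6.0); BY=-10.4; PAN=(455.2,-280.4); PY=8.0
E
python3 - <<'E'
from h import *
pick(JAR,TY,.058,1.,40)
place(JM,TY,.058-.004+.001,1.)
E
```

```text
down 9.86 tcp [555.8  -4.8  58.3] gap 1.003 F [0.1 0.  0.7]
gripped 10.41 tcp [556.   -4.8  58.6] gap 0.709 F [0.5 0.4 5.2]
lifted 11.51 tcp [554.   -4.8 172.9] gap 0.711 F [-0.4  0.1 -1.4]
placing 16.67 tcp [468.4 301.9  54.9] gap 0.706 F [ 0.2  0.4 -1.2]
open 17.24 tcp [468.5 301.9  55.1] gap 0.997 F [ 0.2  0.2 -0.1]
```

```bash
python3 - <<'E'
from h import *
pick(CAN,TY,.058,1.,40)
place(CM,TY,.058-.004+.001,1.)
p=[.55,-.038,.33]; move_pose(p,best(p,0)); hold(.2); snap("wrist","w_till3"); m,pic,d=snap("top","top3"); st("end")
meas("w_till3",[("block",11,30,(438,-6),.020,None),("weight",27,60,(613,-43),.036,lambda h:h[...,1]<90)])
meas("top3",[("can",80,115,(545,238),.094,None),("jar",60,85,(468,302),.074,None),("weight",27,60,(613,-43),.036,lambda h:h[...,1]<90),("block",11,30,(438,-6),.020,None)])
a=cv2.resize(cv2.imread("pics/w_till3.png"),(400,250)); b=cv2.resize(pic,(400,250)); cv2.imwrite("pics/v3.png",np.hstack([a,b]))
E
```

```text
down 21.84 tcp [555.7 -76.1  58.3] gap 0.995 F [-0.6  0.2  0.3]
gripped 22.39 tcp [555.7 -76.1  58.5] gap 0.718 F [-1.   0.2  5.6]
lifted 23.49 tcp [554.  -75.9 172.8] gap 0.716 F [ 0.3  0.1 -3.8]
placing 28.65 tcp [545.6 238.1  54.9] gap 0.714 F [-0.2 -0.2 -3.2]
open 29.23 tcp [545.7 238.1  55.1] gap 1.002 F [0.3 0.2 1. ]
end 32.84 tcp [550.  -37.9 329.9] gap 1.001 F [-0.4  1.   0.3]
w_till3 block [438.7  -4.2  20. ] (array([438.5,  -6. ]), array([90.1, 61.2]), np.float32(-10.0)) medz 20.7 circ [438.9  -6. ] 52.4
w_till3 weight [614.  -41.7  36. ] (array([614.4, -42.8]), array([70.4, 41. ]), np.float32(1.8)) medz 36.7 circ [614.5 -43.2] 39.4
top3 can [543.4 236.5  94. ] (array([543.4, 236.5]), array([60.7, 58.5]), np.float32(-0.7)) medz 93.8 circ [543.7 236.4] 30.9
top3 jar [466.8 299.3  74. ] (array([466.8, 299.3]), array([63.9, 59.1]), np.float32(-0.7)) medz 75.3 circ [466.8 299.3] 32.6Traceback (most recent call last):
  File "<stdin>", line 6, in <module>
  File "h.py", line 47, in meas
    k=comp(m,P,lo,hi,(u,v),None if col is None else col(hsv)); c,_=contour_pts(m,k,zp)
  File "h.py", line 24, in comp
    u,v=seed; assert l[v,u]>0,(seed,z[v,u])
                     ^^^^^^^^
AssertionError: ((np.int64(422), np.int64(148)), np.float32(30.40829))
```

Both containers stand on the mat at their expected heights. Only the last top-view measurement failed, because the arm hides the weight. I'll measure the jig from two opposed wrist views before placing on it.

```bash
python3 - <<'E'
from h import *
for i,j in enumerate((0,180)):
    off=np.array([0,.045 if j==0 else -.045]); 
    pos=[.455,-.281+off[1]*0,.33]; move_pose(pos,quat(j)); hold(.2); snap("wrist",f"w_jig{i+3}"); st("v")
    meas(f"w_jig{i+3}",[("panel",18,40,(452,-278),.024,None),("base",6,40,(452,-278),.012,None)])
a,b=[cv2.resize(cv2.imread(f"pics/{t}.png"),(400,250)) for t in ("w_jig3","w_till3")]; cv2.imwrite("pics/v3.png",np.hstack([a,b]))
E
```

```text
v 34.11 tcp [ 455.7 -279.9  330. ] gap 1.0 F [0.  0.4 0. ]
w_jig3 panel [ 455.3 -278.    24. ] (array([ 455.6, -280.9]), array([137.4, 108.1]), np.float32(7.6)) medz 24.8 circ [ 455.6 -281.4] 75.7
w_jig3 base [ 455.3 -276.    12. ] (array([ 455.6, -281.6]), array([159.6, 129.6]), np.float32(7.9)) medz 24.0 circ [ 455.  -281.2] 100.2
v 37.01 tcp [ 455. -281.  330.] gap 0.999 F [-0.5  0.4 -0.1]
w_jig4 panel [ 454.6 -284.5   24. ] (array([ 454.3, -281.6]), array([136.2, 108.1]), np.float32(7.5)) medz 24.5 circ [ 454.3 -281. ] 75.6
w_jig4 base [ 454.7 -286.6   12. ] (array([ 454.5, -281.1]), array([159.6, 129.8]), np.float32(7.9)) medz 23.7 circ [ 454.8 -281. ] 100.5
```

View pics/v3.png

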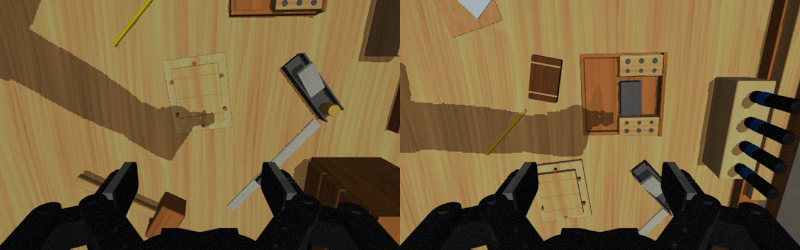

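The front row of the till is empty, and the weight and the block are clear to grip. Two-view jig middle: (455.0, -281.3), yaw 7.8°. Next is the block.

```bash
sed -i 's/PAN=(455.2,-280.4); PY=8.0/PAN=(455.0,-281.3); PY=7.8/' h.py; python3 - <<'E'
from h import *
B=(437.9,-6.2)
pick(B,-10.2,.014,.9,40,zt=.15)
place(PAN,PY,.014+.024+.0012,.85,zt=.15)
for i,j in enumerate((180,0)):
    move_pose([.455,-.281,.33],quat(j)); hold(.2); snap("wrist",f"w_blk{i}"); st("v")
    meas(f"w_blk{i}",[("block",33,60,PAN,.044,None),("base",6,60,PAN,.012,None)])
a,b=[cv2.resize(cv2.imread(f"pics/{t}.png"),(400,250)) for t in ("w_blk0","w_blk1")]; cv2.imwrite("pics/v4.png",np.hstack([a,b]))
E
```

```text
down 39.88 tcp [438.2  -6.2  14.2] gap 0.902 F [-0.2  0.3  0.3]
gripped 40.38 tcp [438.2  -6.2  14.5] gap 0.695 F [-1.1  1.   5.9]
lifted 41.58 tcp [436.6  -6.2 148.3] gap 0.691 F [ 0.3 -0.4 -0.3]
placing 46.37 tcp [ 455.  -281.3   39.2] gap 0.69 F [ 0.2  0.2 -0.6]
open 46.86 tcp [ 455.  -281.3   39.3] gap 0.853 F [-0.2  0.1  0.1]
v 50.65 tcp [ 455.  -281.   329.9] gap 0.854 F [ 0.3 -0.5  0. ]
w_blk0 block [ 455.7 -285.8   44. ] (array([ 455.5, -283.9]), array([90.3, 60. ]), np.float32(7.7)) medz 44.5 circ [ 455.4 -284.2] 52.1
w_blk0 base [ 454.7 -286.6   12. ] (array([ 454.4, -281. ]), array([159.6, 129.6]), np.float32(7.9)) medz 24.1 circ [ 454.7 -281. ] 100.5
v 53.55 tcp [ 455. -281.  330.] gap 0.848 F [-0.  -0.5 -0.3]
w_blk1 block [ 456.4 -281.8   44. ] (array([ 456.5, -283.7]), array([90.5, 60.1]), np.float32(7.7)) medz 44.8 circ [ 456.6 -283.7] 52.2
w_blk1 base [ 455.3 -276.    12. ] (array([ 455.5, -281.6]), array([159.7, 129.8]), np.float32(7.9)) medz 24.4 circ [ 455.4 -281.4] 100.5
```

View pics/v4.png

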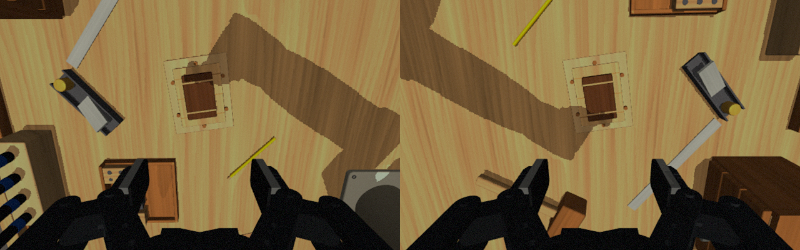

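The block lies at (456, -283.8) at yaw 7.7°. The panel's middle is at (455, -281.3), so it is about 2.7 mm off. There is time to shift it, then take the weight.

```bash
python3 - <<'E'
from h import *
# shift the block by (-1,+2.5) mm: grip it at PAN (jaws shift), place offset
pick(PAN,PY,.039,.85,40,zt=.05)
place((455.0-0.5,-281.3+2.5),PY,.0402,.85,zt=.06)
move_pose([.455,-.281,.33],quat(0)); hold(.2); snap("wrist","w_blk2")
meas("w_blk2",[("block",33,60,PAN,.044,None),("base",6,60,PAN,.012,None)])
pick(WGT,WY,.027,.75,60,zt=.15); print(read_tcp_pos())
snap("scene","s5")
E
```

```text
down 55.73 tcp [ 455.2 -281.4   39.1] gap 0.85 F [-0.1  0.3 -0.3]
gripped 56.2 tcp [ 455.4 -281.6   39.6] gap 0.69 F [ 0.3 -0.2  4.9]
lifted 56.87 tcp [ 454.8 -281.2   49.8] gap 0.683 F [ 0.3 -0.1 -0.3]
placing 58.42 tcp [ 454.5 -278.8   40.1] gap 0.691 F [ 0.6  0.9 -1.8]
open 58.91 tcp [ 454.5 -278.8   40.3] gap 0.851 F [-1.2 -0.4  1.1]
w_blk2 block [ 455.8 -279.1   44. ] (array([ 456., -281.]), array([90.5, 60.1]), np.float32(7.7)) medz 44.8 circ [ 456.  -281.2] 52.2
w_blk2 base [ 455.3 -276.    12. ] (array([ 455.5, -281.6]), array([159.7, 129.7]), np.float32(8.0)) medz 24.4 circ [ 455.3 -281.6] 100.7
down 63.81 tcp [614.1 -43.1  27.3] gap 0.749 F [0.1 0.2 1.6]
gripped 64.33 tcp [614.1 -43.1  27.6] gap 0.477 F [-0.6 -0.5  4.6]
lifted 65.47 tcp [612.1 -43.  147.4] gap 0.476 F [-0.4  0.4 -5.7]
[ 0.61210275 -0.04298323  0.14742928]
```

The block is centred to within about 0.5 mm and the weight is held. I'll place it.

```bash
python3 - <<'E'
from h import *
place((455.2,-281.3),PY,.027+.036+.0013,.62,zt=.15)
for i,j in enumerate((180,0)):
    move_pose([.455,-.281,.33],quat(j)); hold(.2); snap("wrist",f"w_wg{i}"); st("v")
    meas(f"w_wg{i}",[("weight",60,90,PAN,.072,None),("block",33,90,PAN,.044,None),("base",6,90,PAN,.012,None)])
E
```

```text
placing 68.26 tcp [ 455.3 -281.4   64.4] gap 0.48 F [ 0.7  0.7 -5.9]
open 68.73 tcp [ 455.5 -281.5   64.8] gap 0.619 F [0.1 1.1 0.8]
v 72.42 tcp [ 455.  -281.   329.9] gap 0.619 F [-1.2 -0.2 -0.4]
w_wg0 weight [ 455.6 -282.8   72. ] (array([ 455.5, -281.6]), array([70.8, 41.9]), np.float32(8.0)) medz 72.4 circ [ 455.1 -281.7] 39.1
w_wg0 block [ 455.1 -283.1   44. ] (array([ 455. , -281.2]), array([90.4, 60. ]), np.float32(7.9)) medz 71.7 circ [ 455.3 -281.4] 52.0
w_wg0 base [ 454.7 -286.6   12. ] (array([ 454.4, -281. ]), array([159.5, 129.5]), np.float32(7.9)) medz 24.2 circ [ 454.7 -281. ] 100.5
v 75.33 tcp [ 455. -281.  330.] gap 0.62 F [-0.8  0.2 -0.3]
w_wg1 weight [ 456.2 -279.6   72. ] (array([ 456.3, -280.8]), array([70.9, 41.8]), np.float32(8.0)) medz 72.7 circ [ 456.  -280.7] 39.4
w_wg1 block [ 455.8 -279.    44. ] (array([ 455.9, -280.9]), array([90.5, 60. ]), np.float32(7.8)) medz 72.0 circ [ 456.  -280.9] 52.0
w_wg1 base [ 455.3 -276.    12. ] (array([ 455.5, -281.6]), array([160. , 129.7]), np.float32(8.0)) medz 24.4 circ [ 455.4 -281.4] 100.5
```

Weight, block and panel are all centred within 1 mm and aligned within 0.3°. Now the can and the jar go back.

```bash
python3 - <<'E'
from h import *
Z=.055
pick(CM,TY,Z,1.,40); place(CAN,TY,.059,1.)
pick(JM,TY,Z,1.,40); place(JAR,TY,.059,1.)
for i,j in enumerate((180,0)):
    move_pose([.55,-.038,.33],quat(j)); hold(.2); snap("wrist",f"w_end{i}"); st("v")
    meas(f"w_end{i}",[("can",88,115,CAN,.098,None),("jar",68,88,JAR,.078,None)])
move_pose([.19,-.46,.24],[.9808,.1951,0,0]); hold(.2); m,p,d=snap("top","topend"); st("end")
meas("topend",[("can",88,115,(552,-74),.098,None),("jar",68,88,(552,-2),.078,None),("weight",60,90,(452,-278),.072,None)])
cv2.imwrite("pics/v6.png",cv2.resize(p[110:290,155:490],None,fx=2.35,fy=2.35))
E
```

```text
down 79.02 tcp [545.9 238.2  55.3] gap 1.0 F [-0.1 -0.2 -0.6]
gripped 79.57 tcp [545.8 238.3  55.5] gap 0.717 F [-1.2 -0.1  5.5]
lifted 80.68 tcp [544.2 237.5 172.6] gap 0.713 F [-0.7 -0.2 -4.3]Traceback (most recent call last):
  File "<stdin>", line 3, in <module>
  File "h.py", line 57, in place
    x,y=np.array(xy)/1000; p=[x,y,zt]; line_to(p,feed,best(p,jaw)); hold(.2)
                                       ~~~~~~~^^^^^^^^^^^^^^^^^^^^
workcell.MotionError: the arm cannot follow that straight line within its joint ranges
```

The can is held safely. `best` chose the half-turned wrist; I'll make it stay nearest the present wrist angle when placing.

```bash
sed -i 's/c.append((abs(s\[5\]),j))/c.append((abs(s[5]-q0[5]) if near else abs(s[5]),j))/; s/def best(pos,jaw):/def best(pos,jaw,near=False):/; s/line_to(p,feed,best(p,jaw))/line_to(p,feed,best(p,jaw,True))/' h.py; python3 - <<'E'
from h import *
Z=.055
st("now"); place(CAN,TY,.059,1.)
pick(JM,TY,Z,1.,40); place(JAR,TY,.059,1.)
for i,j in enumerate((180,0)):
    move_pose([.55,-.038,.33],quat(j)); hold(.2); snap("wrist",f"w_end{i}"); st("v")
    meas(f"w_end{i}",[("can",88,115,CAN,.098,None),("jar",68,88,JAR,.078,None)])
move_pose([.19,-.46,.24],[.9808,.1951,0,0]); hold(.2); m,p,d=snap("top","topend"); st("end")
meas("topend",[("can",88,115,(552,-74),.098,None),("jar",68,88,(552,-2),.078,None),("weight",60,90,(452,-278),.072,None)])
cv2.imwrite("pics/v6.png",cv2.resize(p[110:290,155:490],None,fx=2.35,fy=2.35))
E
```

```text
now 80.68 tcp [544.2 237.5 172.6] gap 0.713 F [-0.7 -0.2 -4.3]
placing 83.72 tcp [555.3 -76.1  59.6] gap 0.712 F [-3.8 -0.1  6.2]
open 84.3 tcp [555.5 -76.1  58.9] gap 1.0 F [0.5 0.6 0. ]
down 88.26 tcp [468.6 302.   55.3] gap 1.003 F [-0.3  0.2 -0.9]
gripped 88.81 tcp [468.7 302.1  55.5] gap 0.708 F [-0.2  0.1  5. ]
lifted 89.92 tcp [467.2 301.1 172.8] gap 0.71 F [-0.2  0.2 -2.3]
placing 92.98 tcp [555.2  -4.8  59.5] gap 0.71 F [-3.2 -0.3  5.4]
open 93.56 tcp [555.5  -4.8  58.9] gap 0.999 F [-0.6 -0.5  0.9]
v 95.5 tcp [549.4 -37.7 327.9] gap 1.001 F [ 0.4  0.  -1.1]
w_end0 can [555.5 -78.5  98. ] (array([555.4, -77.5]), array([59.1, 58.9]), np.float32(-90.0)) medz 97.6 circ [555.4 -77.7] 30.2
w_end0 jar [555.5  -9.5  78. ] (array([555.4,  -9. ]), array([62. , 61.7]), np.float32(89.9)) medz 79.0 circ [555.7  -8.7] 31.8
v 98.4 tcp [550. -38. 330.] gap 1.001 F [ 0.3  0.4 -0. ]
w_end1 can [556.5 -74.9  98. ] (array([556.5, -75.6]), array([60.1, 58.8]), np.float32(0.0)) medz 97.9 circ [556.6 -75.5] 30.7
w_end1 jar [556.5  -7.1  78. ] (array([555.9,  -8. ]), array([61.8, 61. ]), np.float32(-90.0)) medz 79.2 circ [556.4  -7.6] 31.5
end 100.67 tcp [ 190.6 -459.9  240.1] gap 1.002 F [-0.6  0.2 -0.3]
topend can [552.6 -75.   98. ] (array([552.1, -75.3]), array([58.3, 58. ]), np.float32(89.2)) medz 97.6 circ [552.7 -75.1] 30.2
topend jar [553.3  -5.7  78. ] (array([553.4,  -5.9]), array([62.1, 60.6]), np.float32(44.3)) medz 79.1 circ [553.3  -5.7] 31.5
topend weight [ 453.3 -277.6   72. ] (array([ 453.3, -277.5]), array([72.3, 42. ]), np.float32(7.8)) medz 72.5 circ [ 453.3 -277.5] 39.1
```

View pics/v6.png

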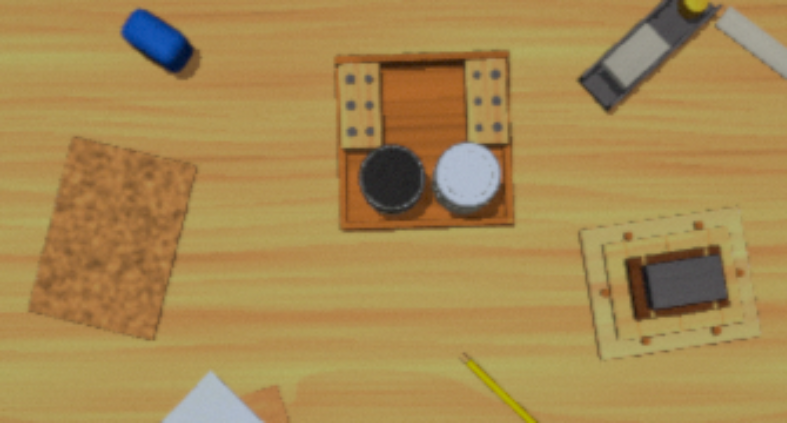

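Everything stands. The can is within 1 mm of its start, but the jar is 3.5 mm off in -y in both cameras. There are 35 s left, so I'll nudge it back with a low regrip.

```bash
python3 - <<'E'
from h import *
x,y,y2=.5555,-.0083,-.0048
p=[x,y,.175]; move_pose(p,best(p,TY)); command_gripper(1.)
line_to([x,y,.08],.2); line_to([x,y,.059],.06); hold(.15); command_gripper(0.,40); hold(.15); st("grip")
line_to([x,y,.067],.05); line_to([x,y2,.067],.05); line_to([x,y2,.0600],.03); hold(.2); st("placing")
command_gripper(1.); hold(.15); line_to([x,y2,.09],.08); line_to([x,y2,.175],.25)
move_pose([.19,-.46,.24],[.9808,.1951,0,0]); hold(.2); m,p,d=snap("top","topend2"); st("end")
meas("topend2",[("can",88,115,(552,-74),.098,None),("jar",68,88,(552,-2),.078,None),("weight",60,90,(452,-278),.072,None)])
snap("scene","send")
E
```

```text
grip 104.77 tcp [555.9  -8.3  59.6] gap 0.705 F [ 0.5 -0.4  3.4]
placing 105.91 tcp [555.4  -4.8  59.8] gap 0.707 F [ 0.1 -0.2 -1.2]
end 109.81 tcp [ 190.6 -459.8  239.9] gap 0.999 F [0.5 0.2 0.2]
topend2 can [552.6 -75.   98. ] (array([552.1, -75.3]), array([58.3, 58. ]), np.float32(89.2)) medz 97.7 circ [552.6 -75.1] 30.6
topend2 jar [553.2  -2.1  78. ] (array([552.9,  -2.1]), array([59.4, 59.2]), np.float32(89.3)) medz 79.0 circ [553.   -2.1] 31.4
topend2 weight [ 453.2 -277.3   72. ] (array([ 453.5, -277.4]), array([72.2, 42.3]), np.float32(8.3)) medz 72.6 circ [ 453.3 -277.5] 39.1
```

View pics/send.png

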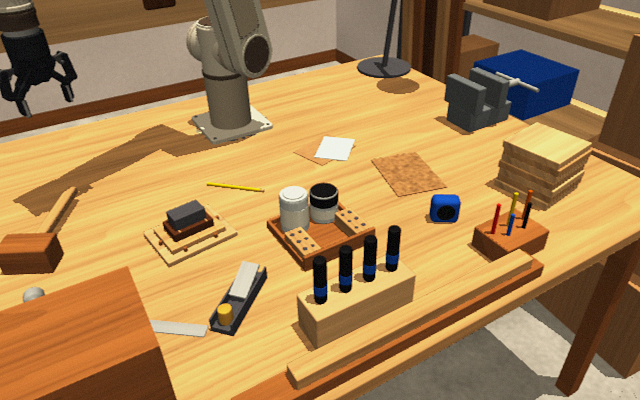

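The scene picture shows the can and the jar upright in the till at about (293,210) and (323,202), and the weight on the block on the panel at about (190,218). Handing in.

```bash
python3 -c "
from workcell import *
hand_in(); print(read_time_s())"
```

```text
the job is handed in; nothing more can be done
the job is handed in; nothing more can be done
```

The job is done and handed in at about 110 s. I stood the jar and then the can on the mat, and laid the pressing block on the panel. I then set the weight on the block and stood the can and jar back in the till, upright throughout.

**Last checks**
- **Block and weight:** two opposed wrist views show each within 1 mm of the panel's middle and within 0.3° of its length.
- **Can and jar:** the top camera, comparing before and after, shows the can within about 1 mm of its start and the jar within about 0.5 mm.

**Corrections and disagreements**
- The block first landed about 2.7 mm off centre, so I regripped and shifted it.
- The jar first came back 3.5 mm off, so I shifted it too.
- One line move was refused while the arm held the can, because of my choice of wrist turn. Nothing moved, and I replanned it.
- When the can and jar were set back in the till, they touched the floor slightly early, pressing with about 6 N.
- The top and wrist cameras disagree by about 2–4 mm in absolute position, so I used averages of opposed wrist views to place things. The top-camera check on the can and jar compares before and after, so it is not affected.

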